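Refit the kitchen scale's platform and weigh the salt

ROBOT

A 7-joint arm with a two-finger parallel gripper is mounted at the origin on a cart in front of the work surface, level with it; the furniture and walls round the work are solid. World frame = base frame: x ahead of the robot, y to its left, z up, the work surface at z = 0. Lengths are in m, angles in degrees, forces in N, time in s.
With the tool pointing down it reaches from about 0.35 to 0.9 m from the base axis. Payload 19.9 kg.
Tool frame: the origin (TCP) lies midway between the tips of the shut fingers; the grasp point (between the pads) lies 19 mm behind it; z points along the fingers, y is the line along which they close (so a half turn about z gives the same grasp; the last joint's range is limited). The gripper opens to 85 mm and grips with 20 to 120 N. Pads are 22 mm wide; open, the fingers measure 114 mm over their backs; the gripper's body (76 mm by 85 mm) begins 54 mm behind the grasp point. The pads swing forward as they close: fully open they stand 13 mm farther back than shut.
Start: joints at [74.685, 23.915, -0.59, 92.452, 0.269, 63.638, -3.037], TCP at [0.14, -0.609, 0.231] pointing down, gripper open.
Joint ranges: [-161.28, 161.28], [-22.2, 115.67], [-73.04, 71.86], [3.21, 147.25], [-68.34, 248.33], [10.77, 114.83], [-161.83, 161.83]. Speed limits (degrees/s): [108.29, 108.29, 136.94, 136.94, 172.46, 172.46, 172.46].

INTERFACE

Orientations are given as a 3x3 rotation matrix whose columns are the frame's x, y, z axes.
In Python, from plant import readout, cams, manip gives the robot as it stands.
- The arm moves only by the tool servo_tool, never from a script. Its argument "plan" is a list that holds one entry, the list of rows, each a list of 5 numbers: the opening, from 0 (shut) to 1 (fully open), then the shift along the tool's x, y, z in m, then the turn about the tool's z in rad. In form: [[[gripper, tx, ty, tz, spin], ...]]. A call has 1 to 20 rows; each row shifts and turns the commanded pose from where the row before left it, along the tool's axes as they then stand; what a row does not reach is not made up. A row lasts 1/10 s, in which the tool goes at most 50 mm and 8.59 degrees, less where a joint would pass 70% of its speed; a pose out of reach is approached as far as the arm can. A call is refused whole if a number of a shift passes 0.05 or a number of a turn 0.15, either way. A call with a gripper value outside its range is refused whole. The fingers move at their own pace and stop on an object; "squeeze" is the grip in N (left out, the last holds). Time passes only in rows, so rows that do not move let the fingers close. It gives the time, the measured TCP pose, the force, the opening and the grip force at its end, in the units of the state.
- readout.sense(): the state, without advancing time (a new reading comes with each control period).
- cams.get_image(name): name is "scene" or "top" or "wrist"; returns (picture, depth): 420x560x3 uint8, blue, green, red; 420x560 float32, m along the optical axis (not along the pixel's ray), 0 where there is no reading.
- cams.camera_params(name): a dict with "fx", "fy", "cx", "cy" (pixels), "T" (4x4, takes a point from camera to world coordinates). Camera axes: x right, y down, z forward; pixel columns grow to the right and rows downward; lengths in m; the calibration is good to about 2 mm. A picture is of the moment at which its call begins: read the wrist's pose just before it. camera_params takes no time and is no camera call; for the wrist camera it gives the pose at the moment of the call.
- manip.sign_off(): hands the job in; it is judged then, once.
The state is a dict: "clock": time; "joint_positions": joint angles; "joint_velocities": joint speeds; "tau": joint torques, N m; "position": TCP position; "tool_rot": TCP orientation; "contact_force": force on the tool from outside, world axes, zero at the start; "torque": the same for the moment, N m; "finger_gap": opening from 0.0 (shut) to 1.0 (fully open); "finger_force": force on a finger pad.
Only numpy, scipy, OpenCV 4.12 (cv2) and the standard library are available. Lean on these libraries where they do the work, as an engineer would, in place of code of your own. Each camera call takes 0.05 s, during which the arm holds its last target. There are 200 camera calls.

TASK

The little kitchen scale has been taken apart for washing: take its round steel platform off the sloping drying stand, set it over the spindle of the scale and turn it gently until it drops fully home and sits level. Then stand the salt shaker upright in the middle of the platform, so that it can be weighed with nothing hanging over the edge. Leave the spice jars, the glass and the jam jar standing where they are.

Things in the scene. Friction and masses are not known exactly. Their poses are not given: they have to be found in the camera images.
- platform_disc (a point): Centre of the disc of the scale's loose platform: steel, 62 mm across, 10 mm thick (top face 5 mm above this point), 0.12 kg; gripped across its edge. z is its axis, up from hub to disc. At the start it is tilted 28 degrees, top face looking up and along the stand's -x, its hub standing on the sloping board of the drying stand against the low ledge.
- platform: The same platform: origin at the centre of the hub's foot, 29 mm below the disc centre, same axes. The hub, 42 mm across, reaches 24 mm below the disc's underside. In its foot, hidden, are a central bore, 15 mm across, and three radial slots, 10 mm wide, 120 degrees apart (one along -y), all open up to the disc.
- scale_seat (a point): The seat of the kitchen scale, a fixed white box 120 x 110 mm, 36 mm high: the point lies on the spindle's axis, level with the box's top; z up, -x towards the small display. Fully home, the disc centre is 29 mm above this point; while the platform still rests on the lugs it is 37 mm above.
- spindle_tip (a point): Tip of the scale's fixed steel spindle, 22 mm above the seat: 12 mm across, its top 7 mm tapering to 4 mm. Round its foot are three radial lugs 120 degrees apart, 5 mm wide, 8 mm high, out to 16.5 mm from the axis, at an unknown angle (not given by this frame). Turned at most a third of a turn either way, the platform's slots meet them (within 5 to 8 degrees) and it can sink 8 mm.
- stand: The fixed wooden drying stand: slatted board 124 mm wide, 100 mm long, sloping 28 degrees. Origin on the worktop below the board's middle, x level towards the high edge, y along its width, z up. The middle of the board's face is 50 mm above the origin; the ledge, 12 mm high, runs along y, its inner face 21 mm down the slope from the middle.
- shaker_mid (a point): The salt shaker: clear sides and a grey domed top, the shortest of the four small containers and the only one with a dome. Body 44 mm across up to 74 mm, top 34 mm, 90 mm tall, 0.1 kg. Upright; the point is its centre, 45 mm above its foot. z axis up.
- jar_a (a point): a spice jar with a black screw cap, cylinder 41 mm diameter, 105 mm tall, upright; the point is its centre, 52 mm above its foot. Bystander; it may stand close to the salt shaker and in any of the four places. z axis up.
- jar_b (a point): a spice jar with a black screw cap, cylinder 41 mm diameter, 105 mm tall, upright; the point is its centre, 52 mm above its foot. Bystander; it may stand close to the salt shaker and in any of the four places. z axis up.
- jar_c (a point): a spice jar with a black screw cap, cylinder 41 mm diameter, 105 mm tall, upright; the point is its centre, 52 mm above its foot. Bystander; it may stand close to the salt shaker and in any of the four places. z axis up.
- tumbler_mid (a point): a clear glass tumbler, 81 mm diameter, 93 mm tall, standing; the point is its centre, 46 mm above its foot; bystander. z axis up.
- jam_jar_mid (a point): a jam jar with a yellow lid, 71 mm across, 110 mm tall, standing; the point is its centre, 55 mm above its foot; bystander. z axis up.
- salt_shaker: The same salt shaker; origin at the centre of its foot.
Things that resemble listed ones, but are neither listed nor needed, are in the scene too. What is shaped like the salt_shaker but blue is not meant. What is shaped like the platform but blue or turquoise is not meant.

How it is judged (in metres and radians):
On the way:
1. the platform is down on its seat, level (z of platform_disc in the frame of scale_seat between 0.026 and 0.032 m and horizontal distance between platform_disc and scale_seat below 0.005 m and angle between platform_disc's own z axis and vertical below 0.06 rad), for 0.2 s.
At the end, for the whole second after the job is handed in: The platform is fully home on the scale (disc centre 26 to 32 mm above the seat point, within 5 mm of the spindle's axis, tilted under 0.06 rad) and the salt shaker stands on it at rest, upright within 0.1 rad, its axis within 9 mm of the platform's centre (all of step 1 and horizontal distance between shaker_mid and platform_disc below 0.009 m and z of shaker_mid in the frame of platform_disc between 0.046 and 0.054 m and angle between shaker_mid's own z axis and vertical below 0.1 rad and linear speed of each of salt_shaker, platform below 0.02 m/s); the robot touches nothing.
It fails at once if a spice jar is pushed more than 3 cm or knocked over (distance of any of jar_a, jar_b, jar_c from where it was at the start of the episode above 0.03 m or angle between any of jar_a, jar_b, jar_c's own z axis and vertical above 0.5 rad).
It fails at once if the glass is pushed more than 3 cm or knocked over (distance of tumbler_mid from where it was at the start of the episode above 0.03 m or angle between tumbler_mid's own z axis and vertical above 0.5 rad).
It fails at once if the jam jar is pushed more than 3 cm or knocked over (distance of jam_jar_mid from where it was at the start of the episode above 0.03 m or angle between jam_jar_mid's own z axis and vertical above 0.5 rad).
It also fails if it takes over 72 s, if anything falls off the work surface, if the arm or the gripper's body presses on something with over 40 N, if the wrist force passes 120 N, or if a joint passes its speed limit or range.

## Working session

There is one attempt and no reset: what is moved stays moved. The work goes in short steps, Python scripts to look and compute and a tool call to move; the robot and the scene stay as the last step left them, time stands still between calls to the robot, and variables do not carry over. Pictures are saved under pics/ and viewed, at most 10 in all, crops included, and the job is handed in when it is done.

Besides the shell and the picture viewer there is one more tool, called after "Call:" by a JSON object that holds its "api" and its "payload", one argument or row to a line. servo_tool: Moves the arm, as the interface text tells. Its arguments: {"type":"object","properties":{"plan":{"type":"array","items":{"type":"array","items":{"type":"array","items":{"type":"number"}}}},"squeeze":{"type":"number"}},"required":["plan"]}

```bash
mkdir -p pics; ls
cat > h.py <<'E'
import numpy as np, cv2
from plant import readout, cams, manip
def snap(n,save=None):
    P=cams.camera_params(n); im,d=cams.get_image(n)
    if save: cv2.imwrite(save,im)
    return im,d,P
def cloud(d,P):
    v,u=np.mgrid[:d.shape[0],:d.shape[1]]
    c=np.stack([(u-P['cx'])/P['fx']*d,(v-P['cy'])/P['fy']*d,d],-1)
    T=np.array(P['T']); return c@T[:3,:3].T+T[:3,3]
E
python3 - <<'E'
from h import *
np.set_printoptions(precision=3,suppress=True)
for n in('scene','top'):
    im,d,P=snap(n,f'pics/{n}0.png'); np.savez(f'/tmp/{n}.npz',im=im,d=d,X=cloud(d,P),T=P['T'],k=[P[k] for k in('fx','fy','cx','cy')])
    print(n,np.array(P['T']),P['fx'],P['cx'],P['cy'])
print(readout.sense())
E
```

```text
pics
scene [[-0.535 -0.562  0.63  -0.026]
 [-0.845  0.354 -0.401  0.588]
 [ 0.002 -0.747 -0.664  0.643]
 [ 0.     0.     0.     1.   ]] 420.8682629369524 281.26570267251856 208.9860328011255
top [[-0.013 -0.979  0.203  0.317]
 [-1.     0.013 -0.002  0.241]
 [-0.    -0.203 -0.979  0.909]
 [ 0.     0.     0.     1.   ]] 381.19711162726776 272.55101235015246 214.24216666061776
{'clock': 0.1, 'joint_positions': array([74.684, 23.944, -0.591, 92.484,  0.268, 63.637, -3.035]), 'joint_velocities': array([-0.024, -0.009, -0.024, -0.042, -0.018, -0.007, -0.035]), 'tau': array([  0.002, -86.582,   0.679, -43.563,   0.019,   0.005,   0.   ]), 'position': array([ 0.14 , -0.609,  0.231]), 'tool_rot': array([[ 0.975,  0.224, -0.   ],
       [ 0.224, -0.975,  0.001],
       [-0.   , -0.001, -1.   ]]), 'contact_force': array([-0.574,  0.741,  0.311]), 'torque': array([ 0.019,  0.039, -0.032]), 'finger_force': 0.0, 'finger_gap': 1.0000944783486083}
```

View pics/scene0.png

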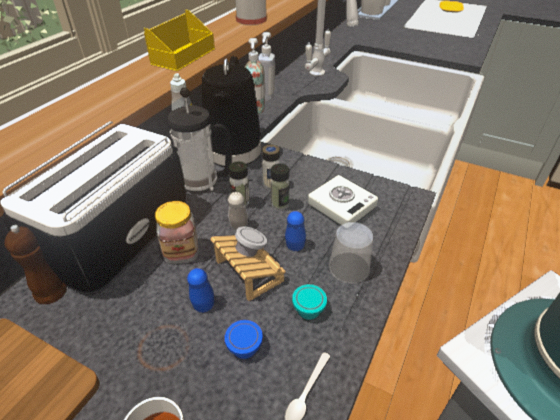

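View pics/top0.png

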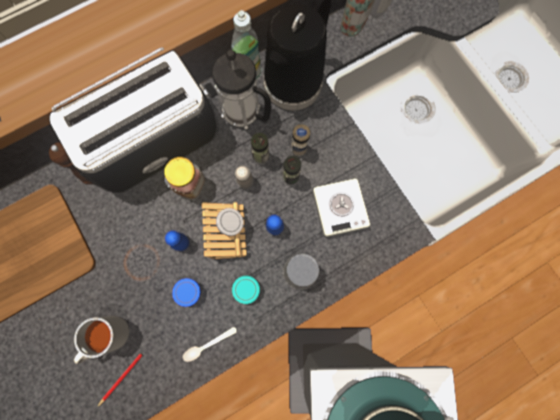

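The images show the stand at top (224,230), with the steel platform at (230,221). The scale is at (341,206) and the shaker at (243,173). The jars are at (260,148), (291,169) and (301,135), the tumbler at (303,270) and the jam jar at (182,175).

Run:
```python
from h import *
np.set_printoptions(precision=3,suppress=True)
t=np.load('/tmp/top.npz');X=t['X'];im=t['im']
def at(u,v,r=3):
    p=X[v-r:v+r+1,u-r:u+r+1].reshape(-1,3);return np.median(p,0)
for n,(u,v) in dict(plat=(230,221),scale=(341,206),shaker=(243,173),j1=(260,145),j2=(291,167),j3=(301,132),tumb=(303,270),jam=(180,170),blue=(275,224),blue2=(176,240)).items(): print(n,at(u,v))
def plane(m):
    p=X[m]; c=p.mean(0); 
    for _ in range(4):
        n=np.linalg.svd(p-c,full_matrices=False)[2][2]; r=(p-c)@n; k=abs(r)<max(.002,1.5*np.median(abs(r))); p=p[k]; c=p.mean(0)
    return c,n*np.sign(n[2]),len(p)
hsv=cv2.cvtColor(im,cv2.COLOR_BGR2HSV)
reg=np.zeros(im.shape[:2],bool);reg[195:265,198:252]=1
wood=reg&(hsv[...,1]>110)&(hsv[...,0]<30)&(X[...,2]>.02)
c,n,k=plane(wood);print('board',c,n,k,np.degrees(np.arccos(n[2])))
b=cv2.minAreaRect(X[wood][:,:2].astype(np.float32)*1000);print(b)
reg[:]=0;reg[200:245,210:250]=1
g=reg&(hsv[...,1]<60)&(X[...,2]>.06)
print(g.sum());c,n,k=plane(g);print('disc',c,n,k,np.degrees(np.arccos(n[2])))
ys,xs=np.nonzero(g);print(xs.min(),xs.max(),ys.min(),ys.max())
reg[:]=0;reg[170:245,305:380]=1
s=reg&(abs(X[...,2]-.036)<.006)&(hsv[...,2]>140)
r=cv2.minAreaRect(X[s][:,:2].astype(np.float32)*1000);print('scale',r,s.sum())
hi=reg&(X[...,2]>.048);print('spindle',X[hi].mean(0),hi.sum(),X[reg][:,2].max())
a=im[165:270,195:310];b=im[165:245,300:385]
o=np.zeros((420,800,3),np.uint8);a=cv2.resize(a,None,fx=4,fy=4);b=cv2.resize(b,None,fx=4,fy=4);o[:420,:460]=a;o[:320,460:]=b
cv2.imwrite('pics/z1.png',o)
```

```text
plat [0.474 0.334 0.08 ]
scale [0.514 0.08  0.041]
shaker [0.583 0.304 0.087]
j1 [0.641 0.265 0.105]
j2 [0.589 0.197 0.105]
j3 [0.672 0.173 0.105]
tumb [0.364 0.176 0.092]
jam [0.584 0.441 0.109]
blue [0.465 0.234 0.087]
blue2 [0.433 0.45  0.084]
board [0.456 0.365 0.058] [ 0.037 -0.454  0.89 ] 531 27.10699631019629
((412.0259094238281, 333.654296875), (239.8589630126953, 113.7665786743164), 18.803308486938477)
578
disc [0.473 0.335 0.08 ] [ 0.045 -0.471  0.881] 352 28.240333130656587
216 242 208 235
scale ((514.2213745117188, 77.18482971191406), (119.89747619628906, 109.978759765625), 11.938881874084473) 2104
spindle [0.409 0.167 0.519] 46 0.9094450524331827
```

View pics/z1.png

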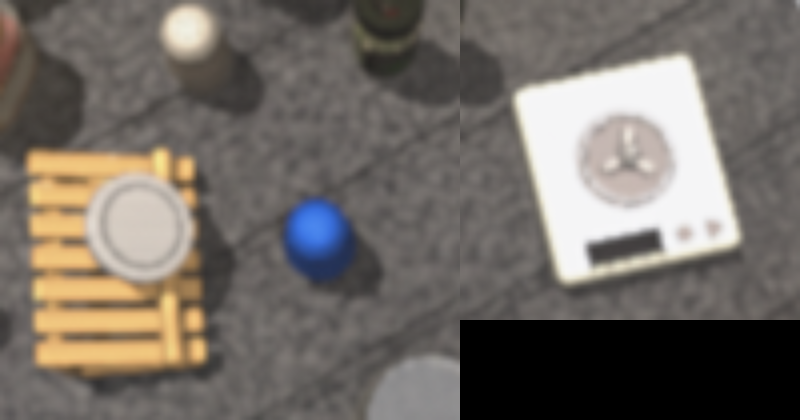

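The steel disc leans along world -y with its level axis about along world x, so I'll close the fingers along x. The spindle has three visible lugs. I'll spin first, then move above the scale and look with the wrist camera.

Call:
{"api": "servo_tool", "payload": {
  "plan": [
    [[1,0,0,-0.003,-0.144],[1,0,0,-0.003,-0.144],[1,0,0,-0.003,-0.144],[1,0,0,-0.003,-0.144],[1,0,0,-0.003,-0.144],[1,0,0,-0.003,-0.144],[1,0,0,-0.003,-0.144],[1,0,0,-0.003,-0.144],[1,0,0,-0.003,-0.144],[1,0,0,-0.003,-0.144]]
  ]
}}

```text
clock: 1.1
position: [0.1398, -0.609, 0.261]
tool_rot: [[-0.101, 0.995, -0.0], [0.995, 0.101, 0.001], [0.001, -0.0, -1.0]]
contact_force: [-1.0, -0.7, 0.1]
finger_gap: 1.002
finger_force: 0.0
```

Call:
{"api": "servo_tool", "payload": {
  "plan": [
    [[1,0.038,0.027,0,0],[1,0.038,0.027,0,0],[1,0.038,0.027,0,0],[1,0.038,0.027,0,0],[1,0.038,0.027,0,0],[1,0.038,0.027,0,0],[1,0.038,0.027,0,0],[1,0.038,0.027,0,0],[1,0.038,0.027,0,0],[1,0.038,0.027,0,0],[1,0.038,0.027,0,0],[1,0.038,0.027,0,0],[1,0.038,0.027,0,0],[1,0.038,0.027,0,0],[1,0.038,0.027,0,0],[1,0,0,0,0],[1,0,0,0,0]]
  ]
}}

```text
clock: 2.8
position: [0.489, -0.0024, 0.2608]
tool_rot: [[-0.097, 0.995, -0.001], [0.995, 0.097, 0.001], [0.001, -0.001, -1.0]]
contact_force: [-0.4, -1.9, -0.3]
finger_gap: 0.999
finger_force: 0.0
```

Run:
```python
from h import *
np.set_printoptions(precision=3,suppress=True)
im,d,P=snap('wrist','pics/w1.png');np.savez('/tmp/w1.npz',im=im,d=d,X=cloud(d,P),T=P['T'],k=[P[k] for k in('fx','fy','cx','cy')])
print(np.array(P['T']),P['fx']);s=readout.sense();print(s['position'],s['tool_rot'],s['joint_positions'],s['contact_force'],s['clock'])
```

```text
[[ 0.995  0.094  0.023  0.483]
 [ 0.097 -0.962 -0.257  0.063]
 [-0.002  0.258 -0.966  0.404]
 [ 0.     0.     0.     1.   ]] 292.66019603906983
[ 0.489 -0.004  0.261] [[-0.095  0.995 -0.001]
 [ 0.995  0.095  0.   ]
 [ 0.    -0.001 -1.   ]] [ 38.874  12.505 -47.562 108.097  10.241  63.813  -7.113] [-1.289  0.002 -0.141] 2.85
```

View pics/w1.png

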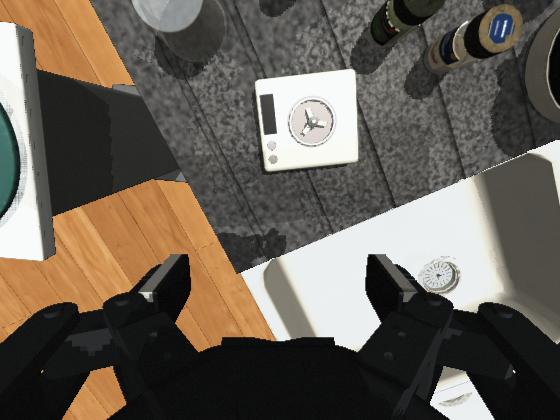

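The wrist view shows the scale with its seat circle at (312,122) and the lugs around (314,122). I'll measure the axis.

```bash
cat >> h.py <<'E'
def ray(u,v,P,z):
    T=np.array(P['T']); r=T[:3,:3]@np.array([(u-P['cx'])/P['fx'],(v-P['cy'])/P['fy'],1.]); return T[:3,3]+r*(z-T[2,3])/r[2]
E
python3 - <<'E'
from h import *
np.set_printoptions(precision=4,suppress=True)
w=np.load('/tmp/w1.npz');X=w['X'];im=w['im'];P=dict(zip(('fx','fy','cx','cy'),w['k']),T=w['T'])
# rectify the plane z=.036 around the scale: 0.5 mm/px
c=np.array([.514,.077]);N=260
g=np.array([ray(u,v,P,.036)[:2] for u,v in((240,60),(380,60),(380,190),(240,190))])
H=cv2.getPerspectiveTransform(np.float32([(240,60),(380,60),(380,190),(240,190)]),np.float32((g-c)/.0005+N/2))
r=cv2.warpPerspective(im,H,(N,N),flags=cv2.INTER_CUBIC)
hsv=cv2.cvtColor(r,cv2.COLOR_BGR2HSV)
m=((hsv[...,2]>190)&(hsv[...,1]<60)).astype(np.uint8)
cs,_=cv2.findContours(m,cv2.RETR_CCOMP,cv2.CHAIN_APPROX_NONE)
for q in sorted(cs,key=cv2.contourArea)[-6:]:
    b=cv2.minAreaRect(q);print(cv2.contourArea(q),c+(np.array(b[0])-N/2)*.0005,np.array(b[1])*.5,b[2])
gr=cv2.GaussianBlur(cv2.cvtColor(r,cv2.COLOR_BGR2GRAY),(3,3),0)
for q in (cv2.HoughCircles(gr,cv2.HOUGH_GRADIENT,1,20,param1=120,param2=18,minRadius=30,maxRadius=60)[0][:4]): print('circ',c+(q[:2]-N/2)*.0005,q[2]*.5)
top=X[60:190,240:380].reshape(-1,3);t=top[(top[:,2]>.050)&(top[:,2]<.07)];print('spindle pts',t.mean(0),len(t),t[:,2].max())
cv2.imwrite('pics/r1.png',cv2.resize(r,None,fx=2.3,fy=2.3))
E
```

```text
180.0 [0.521  0.0508] [20.   3.5] 0.0
346.0 [0.4794 0.0296] [11.3137 10.253 ] 45.0
724.0 [0.5325 0.0909] [18.4391 48.267 ] 49.398704528808594
882.5 [0.5204 0.0761] [18.8865 31.7902] 59.534454345703125
3106.0 [0.4683 0.0815] [17.6911 47.2279] 11.888657569885254
48684.0 [0.517  0.0778] [116.9558 106.6568] 11.668773651123047
circ [0.5218 0.0788] 25.55
circ [0.5313 0.0742] 17.5
circ [0.5303 0.0843] 15.4
spindle pts [0.5207 0.0785 0.0545] 84 0.06042329304294497
```

View pics/r1.png

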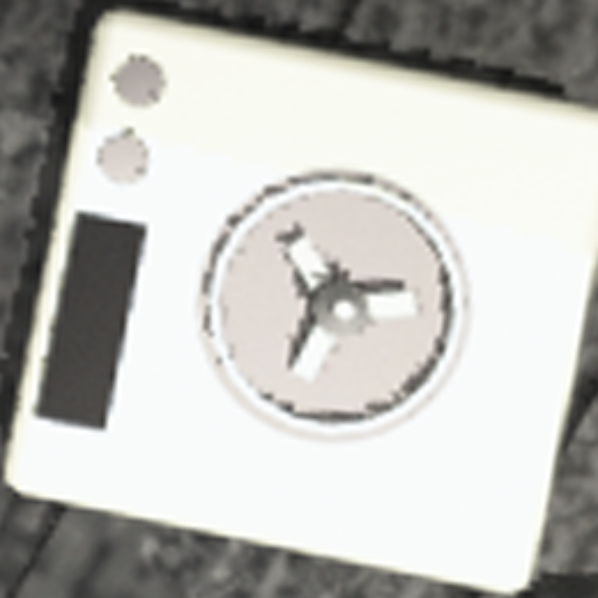

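The spindle axis is at about (0.521, 0.0785), with the lugs at about -5° mod 120. Next I'll move over to the stand.

Call:
{"api": "servo_tool", "payload": {
  "plan": [
    [[1,0.04,0.0016,0.008,0],[1,0.04,0.0016,0.008,0],[1,0.04,0.0016,0.008,0],[1,0.04,0.0016,0.008,0],[1,0.04,0.0016,0.008,0],[1,0.04,0.0016,0.008,0],[1,0.04,0.0016,0.008,0],[1,0,0,0,0],[1,0,0,0,0]]
  ]
}}

```text
clock: 3.75
position: [0.4736, 0.2759, 0.205]
tool_rot: [[-0.095, 0.995, -0.001], [0.995, 0.095, -0.001], [-0.001, -0.001, -1.0]]
contact_force: [0.7, -0.6, 0.2]
finger_gap: 0.998
finger_force: 0.0
```

Run:
```python
from h import *
np.set_printoptions(precision=4,suppress=True)
im,d,P=snap('wrist','pics/w2.png');X=cloud(d,P);np.savez('/tmp/w2.npz',im=im,d=d,X=X,T=P['T'],k=[P[k] for k in('fx','fy','cx','cy')])
s=readout.sense();print(s['position'],s['joint_positions'])
hsv=cv2.cvtColor(im,cv2.COLOR_BGR2HSV)
n=np.array([.045,-.471,.881]);n/=np.linalg.norm(n);c=np.array([.473,.335,.080])
q=X-c
m=(abs(q@n)<.006)&(np.linalg.norm(q,axis=-1)<.042)&(hsv[...,1]<70)&(d>0)
p=X[m];print(m.sum())
for _ in range(3):
    c=p.mean(0);n=np.linalg.svd(p-c,full_matrices=False)[2][2];n*=np.sign(n[2]);p=p[abs((p-c)@n)<.003]
print('plane',c,n,np.degrees(np.arccos(n[2])))
e1=np.array([n[1],-n[0],0]);e1/=np.linalg.norm(e1);e2=np.cross(n,e1)
ab=np.stack([(p-c)@e1,(p-c)@e2],1).astype(np.float32)
(o,r)=cv2.minEnclosingCircle(ab);h=cv2.convexHull(ab);el=cv2.fitEllipse(h);print(o,r,el)
for o2 in(o,el[0]):
    t=c+e1*o2[0]+e2*o2[1];print('top',t,'disc centre',t-.005*n)
```

```text
[0.474  0.2751 0.2051] [  6.0526  24.9702 -49.8605 103.8179  21.6221  61.3117 -46.4427]
3502
plane [0.4764 0.3368 0.0814] [ 0.0325 -0.464   0.8852] 27.720849667956287
(-0.00010141149687115103, 0.0027483811136335135) 0.03132805600762367 ((-7.282127626240253e-05, 0.002657698467373848), (0.060948241502046585, 0.06196953356266022), 171.41896057128906)
top [0.4767 0.3344 0.0801] disc centre [0.4765 0.3367 0.0757]
top [0.4767 0.3345 0.0801] disc centre [0.4765 0.3368 0.0757]
```

View pics/w2.png

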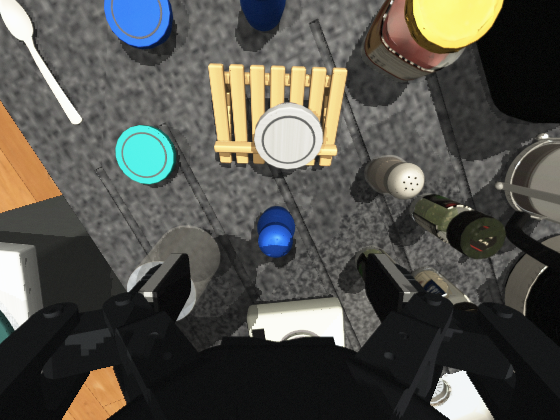

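Disc centre is (0.4765, 0.3368, 0.0757), tilted 27.7°. Descending and gripping.

Call:
{"api": "servo_tool", "payload": {
  "plan": [
    [[1,0.0306,0.0042,0,0],[1,0.0306,0.0042,0,0],[1,0,0,0.03,0],[1,0,0,0.03,0],[1,0,0,0.03,0],[1,0,0,0.03,0],[1,0,0,0.02,0],[1,0,0,0.012,0],[1,0,0,0,0],[1,0,0,0,0]]
  ]
}}

```text
clock: 4.8
position: [0.4769, 0.3379, 0.0543]
tool_rot: [[-0.094, 0.996, 0.001], [0.996, 0.094, 0.0], [0.0, 0.001, -1.0]]
contact_force: [0.1, 0.2, 0.5]
finger_gap: 1.003
finger_force: 0.0
```

Call:
{"api": "servo_tool", "payload": {
  "plan": [
    [[0.6,0,0,0,0],[0.6,0,0,0,0],[0.6,0,0,0,0],[0.6,0,0,0,0],[0.5,0,0,0,0],[0.4,0,0,0,0],[0.4,0,0,0,0],[0.4,0,0,0,0]]
  ],
  "squeeze": 30
}}

```text
clock: 5.6
position: [0.4767, 0.3384, 0.0545]
tool_rot: [[-0.095, 0.996, 0.001], [0.996, 0.095, 0.0], [0.0, 0.001, -1.0]]
contact_force: [-1.8, -4.0, 10.8]
finger_gap: 0.712
finger_force: 30.0
```

Call:
{"api": "servo_tool", "payload": {
  "plan": [
    [[0.4,0,0,-0.01,0],[0.4,0,0,-0.02,0],[0.4,0,0,-0.03,0],[0.4,0,0,-0.03,0],[0.4,0,0,-0.01,0],[0.4,0,0,0,0],[0.4,0,0,0,0]]
  ]
}}

```text
clock: 6.3
position: [0.476, 0.3378, 0.1527]
tool_rot: [[-0.095, 0.996, -0.0], [0.996, 0.095, -0.001], [-0.001, -0.0, -1.0]]
contact_force: [-1.0, 0.3, -1.6]
finger_gap: 0.711
finger_force: 33.0
```

```bash
cat >> h.py <<'E'
def disc(save=None,lo=-.04,hi=.06):
    """top face of the held disc, from the wrist camera, near the tool"""
    s=readout.sense();im,d,P=snap('wrist',save);X=cloud(d,P);hsv=cv2.cvtColor(im,cv2.COLOR_BGR2HSV)
    q=X-(np.array(s['position'])+[0,0,.025])
    m=(np.hypot(q[...,0],q[...,1])<.045)&(abs(q[...,2])<.035)&(hsv[...,1]<70)&(hsv[...,2]>90)&(d>0)
    p=X[m];n=None
    for _ in range(5):
        c=np.median(p,0);n=np.linalg.svd(p-c,full_matrices=False)[2][2];n*=np.sign(n[2]);r=abs((p-c)@n);p=p[r<max(.0025,2*np.median(r))]
    return s,p,c,n,m,im
E
python3 - <<'E'
from h import *
np.set_printoptions(precision=4,suppress=True)
s,p,c,n,m,im=disc('pics/w3.png');print(s['position'],s['finger_gap'],s['finger_force'],s['contact_force']);print(m.sum(),len(p),c,n,np.degrees(np.arccos(n[2])),p.min(0),p.max(0))
E
```

```text
[0.476  0.3378 0.1527] 0.7113689322601711 33.018205761909485 [-0.9821  0.2944 -1.5987]
11585 7743 [0.4754 0.3406 0.1818] [ 0.0318 -0.4541  0.8904] 27.080745036669263 [0.4377 0.3077 0.1639] [0.5114 0.363  0.192 ]
```

View pics/w3.png

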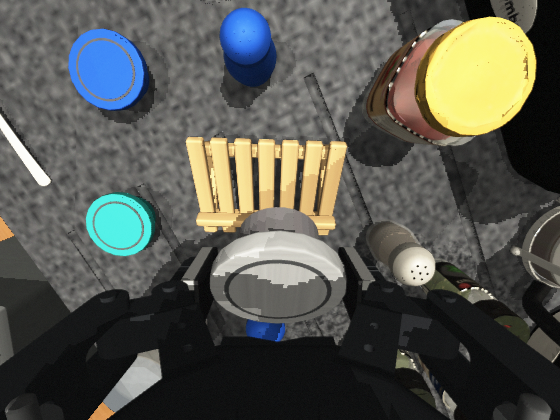

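The disc is held but still tilted 27°. I'll level it on a free patch of worktop at about top (138,262), then re-grip.

Run:
```python
from h import *
t=np.load('/tmp/top.npz');X=t['X']
for u,v in((138,262),(176,240),(186,292),(92,262),(115,300)): print((u,v),np.median(X[v-2:v+3,u-2:u+3].reshape(-1,3),0).round(3))
x=X[220:300,100:175].reshape(-1,3);print(np.percentile(x[:,2],[1,50,99]))
```

```text
(138, 262) [ 0.394  0.56  -0.   ]
(176, 240) [0.433 0.45  0.085]
(186, 292) [0.322 0.436 0.034]
(92, 262) [0.393 0.66  0.019]
(115, 300) [ 0.306  0.609 -0.001]
[-0.00413234 -0.00032336  0.08778606]
```

Call:
{"api": "servo_tool", "payload": {
  "plan": [
    [[0.4,0.0375,-0.0117,0,0],[0.4,0.0375,-0.0117,0,0],[0.4,0.0375,-0.0117,0,0],[0.4,0.0375,-0.0117,0,0],[0.4,0.0375,-0.0117,0,0],[0.4,0.0375,-0.0117,0,0],[0.4,0,0,0.03,0],[0.4,0,0,0.03,0],[0.4,0,0,0.03,0],[0.4,0,0,0.03,0],[0.4,0,0,0.013,0],[0.4,0,0,0,0],[0.4,0,0,0,0]]
  ]
}}

```text
clock: 7.65
position: [0.3849, 0.5561, 0.0211]
tool_rot: [[-0.095, 0.995, -0.0], [0.995, 0.095, 0.001], [0.001, 0.0, -1.0]]
contact_force: [-0.3, 0.1, 0.0]
finger_gap: 0.709
finger_force: 33.1
```

Call:
{"api": "servo_tool", "payload": {
  "plan": [
    [[0.4,0,0,0.002,0],[0.4,0,0,0.002,0],[0.4,0,0,0.002,0],[0.4,0,0,0,0]]
  ],
  "squeeze": 20
}}

```text
clock: 8.05
position: [0.385, 0.5556, 0.0144]
tool_rot: [[-0.095, 0.995, 0.0], [0.995, 0.095, 0.0], [0.0, 0.0, -1.0]]
contact_force: [0.8, 0.6, -1.6]
finger_gap: 0.711
finger_force: 33.1
```

Call:
{"api": "servo_tool", "payload": {
  "plan": [
    [[0.4,0,0,0.002,0],[0.4,0,0,0.002,0],[0.4,0,0,0,0]]
  ],
  "squeeze": 20
}}

```text
clock: 8.35
position: [0.3851, 0.5573, 0.0122]
tool_rot: [[-0.095, 0.995, 0.001], [0.995, 0.095, 0.003], [0.003, 0.002, -1.0]]
contact_force: [-2.2, -0.3, 18.6]
finger_gap: 0.712
finger_force: 34.7
```

Call:
{"api": "servo_tool", "payload": {
  "plan": [
    [[0.4,0,0,0.002,0],[0.4,0,0,0.0005,0],[0.4,0,0,0,0],[1,0,0,0,0],[1,0,0,0,0],[1,0,0,0,0],[1,0,0,0,0],[1,0,0,0,0],[1,0,0,0,0],[1,0,0,0,0]]
  ],
  "squeeze": 20
}}

```text
clock: 9.35
position: [0.3849, 0.5556, 0.0078]
tool_rot: [[-0.095, 0.995, -0.0], [0.995, 0.095, 0.0], [0.0, -0.0, -1.0]]
contact_force: [0.4, 0.5, 0.3]
finger_gap: 1.0
finger_force: 0.0
```

Run:
```python
from h import *
np.set_printoptions(precision=4,suppress=True)
s,p,c,n,m,im=disc('pics/w4.png');print(s['position'],s['finger_gap'],s['contact_force']);print(m.sum(),len(p),c,n,np.degrees(np.arccos(n[2])),p.min(0),p.max(0))
```

```text
[0.3849 0.5556 0.0078] 1.000291811293873 [0.4084 0.4941 0.2756]
14810 13064 [0.3825 0.5749 0.0343] [ 0.0063 -0.0063  1.    ] 0.5108073913366518 [0.3515 0.5423 0.0319] [0.4128 0.6006 0.0365]
```

View pics/w4.png

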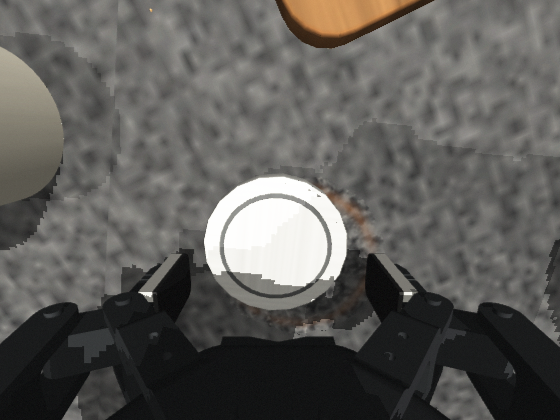

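The disc is level on the worktop, centred at about (275,243) in the wrist image. I'll compute its offset from the tool.

Run:
```python
from h import *
np.set_printoptions(precision=4,suppress=True)
s,p,c,n,m,im=disc()
h=cv2.convexHull((p[:,:2]*1000).astype(np.float32));print(cv2.minEnclosingCircle(h),cv2.fitEllipse(h))
P=cams.camera_params('wrist');print(ray(275.5,243,P,.034))
o=np.array(cv2.minEnclosingCircle(h)[0])/1000-s['position'][:2];R=np.array(s['tool_rot']);print('tool shift',R[:2,:2].T@o)
```

```text
((382.3773498535156, 572.68408203125), 31.007165908813477) ((382.24932861328125, 572.0360717773438), (58.45608139038086, 61.97901916503906), 106.50508117675781)
[0.382  0.5753 0.034 ]
tool shift [ 0.0173 -0.0009]
```

Call:
{"api": "servo_tool", "payload": {
  "plan": [
    [[1,0.0173,-0.001,0,0],[1,0,0,0,0],[0.6,0,0,0,0],[0.6,0,0,0,0],[0.6,0,0,0,0],[0.6,0,0,0,0],[0.4,0,0,0,0],[0.4,0,0,0,0],[0.4,0,0,0,0],[0.4,0,0,-0.005,0],[0.4,0,0,-0.02,0],[0.4,0,0,-0.04,0],[0.4,0,0,-0.045,0],[0.4,0,0,-0.04,0],[0.4,0,0,0,0],[0.4,0,0,0,0]]
  ],
  "squeeze": 30
}}

```text
clock: 11.05
position: [0.3826, 0.573, 0.1596]
tool_rot: [[-0.095, 0.995, 0.002], [0.995, 0.095, 0.002], [0.002, 0.002, -1.0]]
contact_force: [-0.4, 0.4, -2.2]
finger_gap: 0.71
finger_force: 33.2
```

Run:
```python
from h import *
np.set_printoptions(precision=4,suppress=True)
s,p,c,n,m,im=disc('pics/w5.png');print(s['position'],s['finger_gap'],s['joint_positions'],s['clock']);print(m.sum(),len(p),c,n,np.degrees(np.arccos(n[2])),p.min(0),p.max(0))
h=cv2.convexHull((p[:,:2]*1000).astype(np.float32));print(cv2.minEnclosingCircle(h),cv2.fitEllipse(h))
R=np.array(s['tool_rot']);print(R,R[:2,:2].T@(np.array([.521,.0785])-s['position'][:2]))
```

```text
[0.3826 0.573  0.1596] 0.7096491858305451 [-30.1338  41.5643 -44.7205  84.9446  30.7594  66.0826 -74.7331] 11.05
14314 13132 [0.3818 0.5777 0.1859] [-0.0002  0.001   1.    ] 0.05790363208775482 [0.3445 0.5435 0.1834] [0.4213 0.605  0.1884]
((382.9334411621094, 581.7705078125), 38.41925048828125) ((382.9065856933594, 574.6414184570312), (59.734832763671875, 73.7782974243164), 92.6041030883789)
[[-0.0948  0.9955  0.0016]
 [ 0.9955  0.0948  0.0017]
 [ 0.0015  0.0017 -1.    ]] [-0.5053  0.0909]
```

Call:
{"api": "servo_tool", "payload": {
  "plan": [
    [[0.4,-0.0389,0.007,0,0],[0.4,-0.0389,0.007,0,0],[0.4,-0.0389,0.007,0,0],[0.4,-0.0389,0.007,0,0],[0.4,-0.0389,0.007,0,0],[0.4,-0.0389,0.007,0,0],[0.4,-0.0389,0.007,0,0],[0.4,-0.0389,0.007,0,0],[0.4,-0.0389,0.007,0,0],[0.4,-0.0389,0.007,0,0],[0.4,-0.0389,0.007,0,0],[0.4,-0.0389,0.007,0,0],[0.4,-0.0389,0.007,0,0],[0.4,0,0,0,0],[0.4,0,0,0.03,0],[0.4,0,0,0.03,0],[0.4,0,0,0.024,0],[0.4,0,0,0,0],[0.4,0,0,0,0]]
  ]
}}

```text
clock: 13.0
position: [0.5205, 0.0785, 0.0739]
tool_rot: [[-0.096, 0.995, -0.001], [0.995, 0.096, 0.0], [0.001, -0.001, -1.0]]
contact_force: [0.4, -0.0, -1.4]
finger_gap: 0.711
finger_force: 33.3
```

Run:
```python
from h import *
np.set_printoptions(precision=4,suppress=True)
s,p,c,n,m,im=disc('pics/w6.png');print(s['position'],s['finger_gap'],s['joint_positions'],s['contact_force']);print(c,n,p.min(0),p.max(0))
R=np.array(s['tool_rot']);print(R[:2,:2].T@(np.array([.521,.0785])-s['position'][:2]))
im,d,P=snap('scene');X=cloud(d,P)
a=im[150:260,290:430];cv2.imwrite('pics/s6.png',cv2.resize(a,None,fx=5,fy=5,interpolation=cv2.INTER_CUBIC))
```

```text
[0.5205 0.0785 0.0739] 0.7106024990562931 [ 21.8757  32.7603 -42.422  112.3062  30.1343  46.5145 -31.9849] [ 0.4462 -0.0084 -1.4347]
[0.5201 0.0838 0.1002] [0.0032 0.0019 1.    ] [0.4842 0.0492 0.0977] [0.5506 0.1106 0.1026]
[-0.      0.0005]
```

View pics/s6.png

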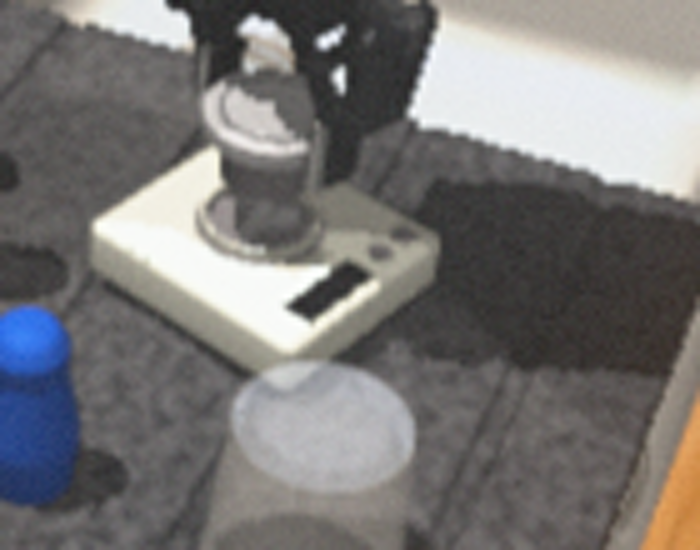

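The disc is held level above the spindle and looks centred on the seat ring. I'll lower it gently.

Call:
{"api": "servo_tool", "payload": {
  "plan": [
    [[0.4,-0.001,0,0.003,0],[0.4,0,0,0.003,0],[0.4,0,0,0.003,0],[0.4,0,0,0.003,0],[0.4,0,0,0.002,0],[0.4,0,0,0,0]]
  ]
}}

```text
clock: 13.7
position: [0.5208, 0.077, 0.0595]
tool_rot: [[-0.095, 0.995, -0.001], [0.995, 0.095, 0.0], [0.0, -0.001, -1.0]]
contact_force: [0.6, -0.5, -2.0]
finger_gap: 0.71
finger_force: 33.3
```

Call:
{"api": "servo_tool", "payload": {
  "plan": [
    [[0.4,0,0,0.002,0],[0.4,0,0,0.002,0],[0.4,0,0,0,0]]
  ]
}}

```text
clock: 14.0
position: [0.5208, 0.0769, 0.0555]
tool_rot: [[-0.095, 0.995, -0.0], [0.995, 0.095, 0.0], [0.0, -0.0, -1.0]]
contact_force: [-0.3, 0.2, -1.0]
finger_gap: 0.709
finger_force: 33.3
```

Call:
{"api": "servo_tool", "payload": {
  "plan": [
    [[0.4,0,0,0.002,0],[0.4,0,0,0.002,0],[0.4,0,0,0.001,0],[0.4,0,0,0,0]]
  ]
}}

```text
clock: 14.4
position: [0.5208, 0.077, 0.0506]
tool_rot: [[-0.095, 0.995, -0.0], [0.995, 0.095, 0.0], [0.0, -0.0, -1.0]]
contact_force: [-0.4, -0.8, -2.0]
finger_gap: 0.713
finger_force: 33.3
```

Call:
{"api": "servo_tool", "payload": {
  "plan": [
    [[0.4,0,0,0.001,0],[0.4,0,0,0.001,0],[0.4,0,0,0,0]]
  ]
}}

```text
clock: 14.7
position: [0.5209, 0.0769, 0.0487]
tool_rot: [[-0.095, 0.995, -0.0], [0.995, 0.095, 0.0], [0.0, -0.0, -1.0]]
contact_force: [0.2, 1.1, -1.5]
finger_gap: 0.711
finger_force: 33.3
```

Call:
{"api": "servo_tool", "payload": {
  "plan": [
    [[0.4,0,0,0.001,0],[0.4,0,0,0.001,0],[0.4,0,0,0,0]]
  ]
}}

```text
clock: 15.0
position: [0.5209, 0.0769, 0.0466]
tool_rot: [[-0.095, 0.995, -0.0], [0.995, 0.095, 0.0], [0.0, -0.0, -1.0]]
contact_force: [-0.6, 0.7, -1.3]
finger_gap: 0.713
finger_force: 33.3
```

Call:
{"api": "servo_tool", "payload": {
  "plan": [
    [[0.4,0,0,0.001,0],[0.4,0,0,0.001,0],[0.4,0,0,0,0]]
  ]
}}

```text
clock: 15.3
position: [0.5209, 0.0769, 0.0446]
tool_rot: [[-0.095, 0.995, -0.0], [0.995, 0.095, 0.0], [0.0, -0.0, -1.0]]
contact_force: [-0.6, -0.2, -0.9]
finger_gap: 0.712
finger_force: 33.3
```

Call:
{"api": "servo_tool", "payload": {
  "plan": [
    [[0.4,0,0,0.001,0],[0.4,0,0,0,0]]
  ]
}}

```text
clock: 15.5
position: [0.521, 0.077, 0.0439]
tool_rot: [[-0.095, 0.995, 0.0], [0.995, 0.095, -0.0], [-0.0, 0.0, -1.0]]
contact_force: [-0.3, 0.2, 3.2]
finger_gap: 0.708
finger_force: 33.8
```

Run:
```python
from h import *
np.set_printoptions(precision=4,suppress=True)
s,p,c,n,m,im=disc('pics/w7.png');print(s['position'],s['contact_force']);print(c,n,p.min(0),p.max(0))
```

```text
[0.521  0.077  0.0439] [-0.3031  0.1522  3.1998]
[0.5189 0.1041 0.0414] [-0.0752  0.9696  0.2327] [0.4811 0.0842 0.0341] [0.5572 0.1157 0.0882]
```

Contact begins right at the home height, so the slots seem to have met the lugs already. I'll release, back off and check.

Call:
{"api": "servo_tool", "payload": {
  "plan": [
    [[0.85,0,0,0,0],[1,0,0,0,0],[1,0,0,0,0],[1,0,0,0,0],[1,0,0,0,0],[1,0,0,-0.02,0],[1,0,0,-0.04,0],[1,-0.01,0,-0.045,0],[1,-0.02,0,-0.045,0],[1,-0.02,0,0,0],[1,0,0,0,0]]
  ]
}}

```text
clock: 16.65
position: [0.5264, 0.0242, 0.1946]
tool_rot: [[-0.091, 0.996, 0.002], [0.996, 0.091, -0.002], [-0.002, 0.002, -1.0]]
contact_force: [-0.4, -0.7, -0.6]
finger_gap: 1.001
finger_force: 0.0
```

Run:
```python
from h import *
np.set_printoptions(precision=4,suppress=True)
s=readout.sense();im,d,P=snap('wrist','pics/w8.png');X=cloud(d,P)
q=X-[.521,.0785,.07];m=(np.hypot(q[...,0],q[...,1])<.04)&(abs(q[...,2])<.012)
p=X[m];c=np.median(p,0);n=np.linalg.svd(p-c,full_matrices=False)[2][2]
h=cv2.convexHull((p[:,:2]*1000).astype(np.float32));print(len(p),c,n,cv2.minEnclosingCircle(h),cv2.fitEllipse(h)[0])
b=(np.hypot(q[...,0],q[...,1])>.042)&(np.hypot(q[...,0],q[...,1])<.05)&(d>0);print('box z',np.median(X[b][:,2]))
print(s['position'],s['joint_positions'],s['clock'])
# shaker etc: pts in their area
hsv=cv2.cvtColor(im,cv2.COLOR_BGR2HSV)
T=np.load('/tmp/w2.npz');X2=T['X']
for nm,(x,y),z in(('shaker',(.583,.304),(.076,.095)),('jar1',(.641,.265),(.1,.11)),('jar2',(.589,.197),(.1,.11)),('jam',(.584,.441),(.105,.116))):
    q=X2;k=(np.hypot(q[...,0]-x,q[...,1]-y)<.04)&(q[...,2]>z[0])&(q[...,2]<z[1])
    print(nm,k.sum(), X2[k].mean(0) if k.any() else '', cv2.minEnclosingCircle((X2[k][:,:2]*1000).astype(np.float32)) if k.any() else '')
```

```text
3775 [0.5203 0.0791 0.0703] [-0.      0.0011  1.    ] ((520.250244140625, 78.05514526367188), 30.831573486328125) (520.3159790039062, 78.08425903320312)
box z 0.2797013044430668
[0.5264 0.0242 0.1946] [ 33.6728  22.8907 -48.7976 107.3919  20.1756  58.6175 -18.3662] 16.65
shaker 1069 [0.5857 0.3093 0.0847] ((588.8877563476562, 308.5126647949219), 17.285968780517578)
jar1 1653 [0.6531 0.269  0.1047] ((654.9151611328125, 268.6569519042969), 20.934240341186523)
jar2 0  
jam 3612 [0.5842 0.4293 0.1093] ((584.3309326171875, 440.6802978515625), 32.89015197753906)
```

View pics/w8.png

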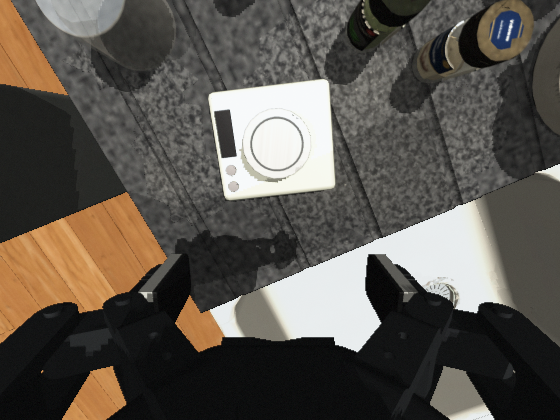

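The platform is home: top face at z 0.0703, level, centred at (0.520, 0.078). Now I'll move to the shaker and look once more on the way.

Call:
{"api": "servo_tool", "payload": {
  "plan": [
    [[0.85,0.0366,0.0132,0,0],[0.85,0.0366,0.0132,0,0],[0.85,0.0366,0.0132,0,0],[0.85,0.0366,0.0132,0,0],[0.85,0.0366,0.0132,0,0],[0.85,0.0366,0.0132,0,0],[0.85,0,0,0,0],[0.85,0,0,0,0]]
  ]
}}

```text
clock: 17.5
position: [0.5827, 0.2549, 0.1928]
tool_rot: [[-0.098, 0.995, -0.002], [0.995, 0.098, 0.0], [0.0, -0.002, -1.0]]
contact_force: [-0.3, 0.3, -0.7]
finger_gap: 0.853
finger_force: 0.0
```

Run:
```python
from h import *
np.set_printoptions(precision=4,suppress=True)
s=readout.sense();im,d,P=snap('wrist','pics/w9.png');X=cloud(d,P)
for nm,(x,y),z,r in(('shaker',(.586,.309),(.077,.095),.026),('shbody',(.586,.309),(.01,.072),.03),('jar1',(.654,.269),(.1,.11),.03),('jar2',(.595,.197),(.1,.11),.03)):
    k=(np.hypot(X[...,0]-x,X[...,1]-y)<r)&(X[...,2]>z[0])&(X[...,2]<z[1])
    if k.any(): v,u=np.nonzero(k);print(nm,k.sum(),X[k].mean(0),X[k][:,2].max(),cv2.minEnclosingCircle((X[k][:,:2]*1000).astype(np.float32)),u.min(),u.max(),v.min(),v.max())
print(s['position'],s['tool_rot'],s['joint_positions'],s['clock'])
```

```text
shaker 1236 [0.5891 0.3087 0.085 ] 0.09031818257451724 ((589.45849609375, 308.2674255371094), 17.076677322387695) 273 311 127 167
shbody 196 [0.584  0.317  0.0411] 0.05443461137444566 ((590.3203735351562, 307.7109680175781), 21.50479507446289) 270 312 124 166
jar1 1884 [0.6542 0.2689 0.1051] 0.10760589580062074 ((654.9205932617188, 268.2068176269531), 20.26645851135254) 342 392 182 230
jar2 1562 [0.5993 0.1967 0.105 ] 0.10725144881908477 ((599.3132934570312, 195.13307189941406), 20.404232025146484) 268 313 258 301
[0.5827 0.2549 0.1928] [[-0.0975  0.9952 -0.0017]
 [ 0.9952  0.0975  0.0002]
 [ 0.0004 -0.0017 -1.    ]] [  6.0843  34.6256 -46.5386  91.6695  26.8637  65.5601 -41.1553] 17.5
```

View pics/w9.png

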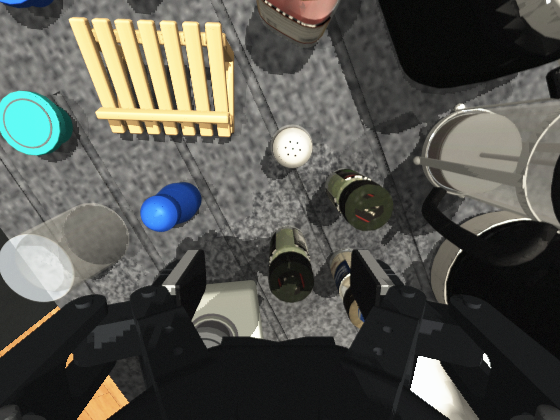

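The shaker dome is at (292,147), giving (0.5893, 0.3084), and the jars are clear of the finger paths. I'll descend and grip. I have now viewed 11 pictures, one over the limit of 10, so I'll use numbers only from here.

Call:
{"api": "servo_tool", "payload": {
  "plan": [
    [[0.85,0.0263,0.0059,0,0],[0.85,0.0263,0.0059,0,0],[0.85,0,0,0,0],[0.85,0,0,0.03,0],[0.85,0,0,0.03,0],[0.85,0,0,0.03,0],[0.85,0,0,0.03,0],[0.85,0,0,0.02,0],[0.85,0,0,0.012,0],[0.85,0,0,0,0],[0.85,0,0,0,0]]
  ]
}}

```text
clock: 18.65
position: [0.591, 0.307, 0.0429]
tool_rot: [[-0.095, 0.996, 0.001], [0.996, 0.095, 0.001], [0.001, 0.001, -1.0]]
contact_force: [0.0, 0.6, 0.4]
finger_gap: 0.848
finger_force: 0.0
```

Call:
{"api": "servo_tool", "payload": {
  "plan": [
    [[0.55,0,0,0,0],[0.55,0,0,0,0],[0.55,0,0,0,0],[0.55,0,0,0,0],[0.45,0,0,0,0],[0.4,0,0,0,0],[0.3,0,0,0,0],[0.3,0,0,0,0],[0.3,0,0,0,0]]
  ],
  "squeeze": 25
}}

```text
clock: 19.55
position: [0.5906, 0.3069, 0.0422]
tool_rot: [[-0.095, 0.995, 0.0], [0.995, 0.095, 0.0], [0.0, 0.0, -1.0]]
contact_force: [-0.0, -0.9, 6.7]
finger_gap: 0.431
finger_force: 24.7
```

The opening of 0.43 is small for the 44 mm body, so the pads may be on the dome. I'll open, go 9 mm lower and re-grip.

Call:
{"api": "servo_tool", "payload": {
  "plan": [
    [[0.85,0,0,0,0],[0.85,0,0,0,0],[0.85,0,0,0,0],[0.85,0,0,0,0],[0.85,0,0,0.005,0],[0.85,0,0,0.004,0],[0.55,0,0,0,0],[0.55,0,0,0,0],[0.55,0,0,0,0],[0.55,0,0,0,0],[0.45,0,0,0,0],[0.4,0,0,0,0],[0.3,0,0,0,0],[0.3,0,0,0,0],[0.3,0,0,0,0]]
  ],
  "squeeze": 25
}}

```text
clock: 21.05
position: [0.5906, 0.3069, 0.0332]
tool_rot: [[-0.095, 0.995, 0.0], [0.995, 0.095, 0.0], [0.0, 0.0, -1.0]]
contact_force: [-1.3, -1.8, 5.0]
finger_gap: 0.454
finger_force: 24.9
```

Call:
{"api": "servo_tool", "payload": {
  "plan": [
    [[0.3,0,0,-0.005,0],[0.3,0,0,-0.02,0],[0.3,0,0,-0.04,0],[0.3,0,0,-0.04,0],[0.3,0,0,-0.03,0],[0.3,0,0,0,0],[0.3,0,0,0,0]]
  ]
}}

```text
clock: 21.75
position: [0.5907, 0.3068, 0.1692]
tool_rot: [[-0.095, 0.995, 0.002], [0.995, 0.095, 0.0], [0.0, 0.002, -1.0]]
contact_force: [0.9, -0.4, -2.3]
finger_gap: 0.451
finger_force: 25.2
```

Run:
```python
from h import *
np.set_printoptions(precision=4,suppress=True)
s=readout.sense();p0=np.array(s['position']);im,d,P=snap('wrist','pics/w10.png');X=cloud(d,P);q=X-p0
hsv=cv2.cvtColor(im,cv2.COLOR_BGR2HSV)
k=(np.hypot(q[...,0],q[...,1])<.03)&(q[...,2]>.01)&(q[...,2]<.075)&(d>0)
v,u=np.nonzero(k);print(k.sum(),u.min(),u.max(),v.min(),v.max())
p=q[k]
for a in np.arange(.01,.07,.005):
    z=p[(p[:,2]>=a)&(p[:,2]<a+.005)]
    if len(z)>5: print(round(a,3),len(z),z.min(0)[:2],z.max(0)[:2])
print(p0,s['finger_gap'],s['finger_force'],s['contact_force'])
im,d,P=snap('scene','pics/s10.png');X=cloud(d,P);q=X-p0
k=(np.hypot(q[...,0],q[...,1])<.027)&(q[...,2]>-.06)&(q[...,2]<.07)&(d>0);p=q[k]
for a in np.arange(-.06,.07,.01):
    z=p[(p[:,2]>=a)&(p[:,2]<a+.01)]
    if len(z)>2: print('S',round(a,3),len(z),z.min(0)[:2],z.max(0)[:2])
```

```text
13194 187 370 229 344
0.01 629 [-0.0295 -0.0084] [0.0282 0.0206]
0.015 701 [-0.0295 -0.0084] [0.0282 0.0199]
0.02 741 [-0.0296 -0.0093] [0.028  0.0194]
0.025 779 [-0.0296 -0.0084] [0.0281 0.0185]
0.03 539 [-0.0294 -0.0117] [0.0275 0.0182]
0.035 1174 [-0.0283 -0.0131] [0.0257 0.0186]
0.04 838 [-0.0283 -0.007 ] [0.026  0.0188]
0.045 1667 [-0.0285 -0.0082] [0.0263 0.0188]
0.05 3237 [-0.0283 -0.0086] [0.026  0.0158]
0.055 1174 [-0.0285 -0.0053] [0.0262 0.0154]
0.06 7 [-0.0215  0.0145] [0.0251 0.0183]
0.065 458 [-0.0263  0.0142] [0.0231 0.0201]
[0.5907 0.3068 0.1692] 0.45053205552290665 25.24045944563113 [ 0.9155 -0.3695 -2.2998]
S -0.04 18 [-0.0203 -0.0116] [-0.007   0.0173]
S -0.03 67 [-0.0217 -0.0149] [0.0034 0.0193]
S -0.02 79 [-0.0234 -0.0148] [-0.0003  0.0214]
S -0.01 81 [-0.0248 -0.0136] [0.0038 0.021 ]
S 0.0 59 [-0.0261  0.0065] [0.0217 0.0207]
S 0.01 70 [-0.0263  0.0038] [0.0235 0.0193]
S 0.02 66 [-0.0267  0.0026] [0.0236 0.0184]
S 0.03 55 [-0.0251  0.0062] [0.0228 0.0177]
S 0.04 97 [-0.0238 -0.0129] [0.0229 0.0178]
S 0.05 64 [-0.0251 -0.0101] [0.026  0.0141]
S 0.06 36 [-0.0267 -0.0071] [0.0201 0.018 ]
```

The shaker hangs upright with a slightly tapered body and its foot 33 mm below the TCP. Carrying it to the platform.

Call:
{"api": "servo_tool", "payload": {
  "plan": [
    [[0.3,-0.0317,-0.0131,0,0],[0.3,-0.0317,-0.0131,0,0],[0.3,-0.0317,-0.0131,0,0],[0.3,-0.0317,-0.0131,0,0],[0.3,-0.0317,-0.0131,0,0],[0.3,-0.0317,-0.0131,0,0],[0.3,-0.032,-0.0133,0,0],[0.3,0,0,0,0],[0.3,0,0,0.02,0],[0.3,0,0,0.02,0],[0.3,0,0,0.015,0],[0.3,0,0,0,0],[0.3,0,0,0,0]]
  ]
}}

```text
clock: 23.15
position: [0.52, 0.0774, 0.1129]
tool_rot: [[-0.095, 0.995, -0.001], [0.995, 0.095, 0.001], [0.001, -0.001, -1.0]]
contact_force: [0.3, -0.5, -0.0]
finger_gap: 0.452
finger_force: 25.3
```

Run:
```python
from h import *
np.set_printoptions(precision=4,suppress=True)
s=readout.sense();p0=np.array(s['position']);print(p0)
for cam in('wrist','top'):
    im,d,P=snap(cam);X=cloud(d,P);q=X-[.5203,.0781,0]
    k=(np.hypot(q[...,0],q[...,1])<.036)&(X[...,2]>.064)&(X[...,2]<.076)&(d>0);p=X[k]
    if len(p): print(cam,'plat',len(p),np.median(p,0),p.min(0),p.max(0))
    k=(np.hypot(X[...,0]-p0[0],X[...,1]-p0[1])<.024)&(X[...,2]>p0[2]+.048)&(X[...,2]<p0[2]+.062)&(d>0);p=X[k]
    if len(p): print(cam,'dome',len(p),p.mean(0),p[:,2].max(),p[p[:,2]>p[:,2].max()-.003].mean(0))
```

```text
[0.52   0.0774 0.1129]
wrist plat 2601 [0.5189 0.0946 0.0701] [0.49   0.0671 0.0642] [0.5511 0.1092 0.0723]
wrist dome 4437 [0.5183 0.0834 0.166 ] 0.17122250756543694 [0.5188 0.0801 0.1688]
top plat 217 [0.5054 0.0939 0.0701] [0.4866 0.0666 0.0641] [0.5474 0.1082 0.0738]
top dome 16 [0.5117 0.091  0.1634] 0.16735305757748098 [0.5114 0.0901 0.1655]
```

Call:
{"api": "servo_tool", "payload": {
  "plan": [
    [[0.3,0,0,0.004,0],[0.3,0,0,0.003,0],[0.3,0,0,0.001,0],[0.3,0,0,0,0]]
  ]
}}

```text
clock: 23.65
position: [0.52, 0.0768, 0.1047]
tool_rot: [[-0.095, 0.995, -0.0], [0.995, 0.095, 0.0], [0.0, -0.0, -1.0]]
contact_force: [-0.3, 0.2, -1.0]
finger_gap: 0.453
finger_force: 25.3
```

Call:
{"api": "servo_tool", "payload": {
  "plan": [
    [[0.3,0,0,0.001,0],[0.3,0,0,0.0005,0],[0.3,0,0,0,0]]
  ]
}}

```text
clock: 23.95
position: [0.5201, 0.0769, 0.1033]
tool_rot: [[-0.095, 0.995, 0.0], [0.995, 0.095, 0.0], [0.0, 0.0, -1.0]]
contact_force: [-1.0, -0.0, -0.4]
finger_gap: 0.454
finger_force: 25.3
```

Call:
{"api": "servo_tool", "payload": {
  "plan": [
    [[0.3,0,0,0.0005,0],[0.3,0,0,0.0005,0],[0.3,0,0,0,0]]
  ]
}}

```text
clock: 24.25
position: [0.5203, 0.077, 0.103]
tool_rot: [[-0.095, 0.995, 0.001], [0.995, 0.095, -0.0], [-0.0, 0.001, -1.0]]
contact_force: [-4.5, -2.1, 14.5]
finger_gap: 0.456
finger_force: 27.5
```

Call:
{"api": "servo_tool", "payload": {
  "plan": [
    [[0.3,0,0,-0.0005,0],[0.55,0,0,0,0],[0.7,0,0,0,0],[0.9,0,0,0,0],[0.9,0,0,0,0],[0.9,0,0,0,0],[0.9,0,0,-0.01,0],[0.9,0,0,-0.03,0],[0.9,0,0,-0.045,0],[0.9,0,0,-0.045,0],[0.9,-0.03,0,-0.02,0],[0.9,-0.03,0,0,0],[0.9,0,0,0,0],[0.9,0,0,0,0]]
  ]
}}

```text
clock: 25.65
position: [0.5257, 0.0168, 0.2532]
tool_rot: [[-0.094, 0.996, 0.0], [0.996, 0.094, 0.0], [0.0, 0.0, -1.0]]
contact_force: [0.5, 0.1, -0.4]
finger_gap: 0.896
finger_force: 0.0
```

Run:
```python
from h import *
np.set_printoptions(precision=4,suppress=True)
s=readout.sense();print(s['position'],s['contact_force'],s['clock'])
for cam in('wrist','top'):
    im,d,P=snap(cam);X=cloud(d,P);q=X-[.5203,.0781,0];r=np.hypot(q[...,0],q[...,1])
    for nm,a,b,R in(('plat',.062,.076,.038),('dome',.146,.165,.024),('body',.08,.14,.03)):
        k=(r<R)&(X[...,2]>a)&(X[...,2]<b)&(d>0);p=X[k]
        if len(p)<5: continue
        c=np.median(p,0);n=np.linalg.svd(p-c,full_matrices=False)[2][2]
        print(cam,nm,len(p),c,p.min(0),p.max(0),np.array(cv2.minEnclosingCircle((p[:,:2]*1000).astype(np.float32))[0]),n if nm=='plat' else '')
```

```text
[0.5257 0.0168 0.2532] [ 0.491   0.0852 -0.3682] 25.65
wrist plat 1025 [0.5216 0.0842 0.07  ] [0.4894 0.0479 0.0672] [0.5508 0.1085 0.0721] [520.1127  78.1665] [-0.0011  0.0006 -1.    ]
wrist dome 1390 [0.5185 0.0786 0.1561] [0.5016 0.0612 0.146 ] [0.5355 0.095  0.1607] [518.4773  78.1247] 
wrist body 180 [0.5335 0.0779 0.1106] [0.5036 0.0561 0.098 ] [0.541  0.0984 0.1235] [519.7993  77.5042] 
top plat 261 [0.504  0.0912 0.07  ] [0.4866 0.0469 0.0622] [0.5476 0.1086 0.0754] [517.2811  77.6896] [-0.0018 -0.0024  1.    ]
top dome 206 [0.5139 0.0793 0.1558] [0.4994 0.0627 0.1461] [0.5317 0.0936 0.1613] [515.7787  77.9015] 
top body 168 [0.5033 0.089  0.1142] [0.4958 0.0599 0.0816] [0.5323 0.0983 0.1396] [516.7382  77.5168]
```

The platform is home and level. The shaker stands upright, about 1.7 mm off the platform's centre, with its dome top at z 0.1605 (0.160 expected). Handing in.

```bash
python3 -c "
from plant import manip
print(manip.sign_off())"
```

```text
the job is handed in; nothing more can be done
None
```

I handed the job in at about 26 s of the 72 s: by my last measurements the platform is fully home and level, and the salt shaker stands upright about 2 mm off its centre, but the sign-off gave no verdict and I viewed 11 pictures, one over the limit of 10.

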